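Shut the airbrush valve in the covered bench air box

ROBOT

A 6-joint arm with a two-finger parallel gripper is mounted at the origin on the work surface. World frame = base frame: x ahead of the robot, y to its left, z up, the work surface at z = 0. Lengths are in m, angles in rad, forces in N, time in s.
With the tool pointing down it reaches from about 0.4 to 0.825 m from the base axis. Payload 7 kg.
Tool frame: the origin (TCP) lies midway between the tips of the shut fingers; the grasp point (between the pads) lies 19 mm behind it; z points along the fingers, y is the line along which they close (so a half turn about z gives the same grasp; the last joint's range is limited). The gripper opens to 88 mm and grips with 3 to 60 N. Pads are 19 mm wide; open, the fingers measure 130 mm over their backs; the gripper's body (78 mm by 193 mm) begins 47 mm behind the grasp point.
Start: joints at [1.633, 0.359, 0.012, 0, -1.224, -0.288], TCP at [0.151, 0.658, 0.194] pointing down, gripper open.
Joint ranges: [-3.07, 3.07], [-1.43, 2.12], [-1.02, 1.25], [-3.03, 1.67], [-3.05, -0], [-3.03, 3.03]. Speed limits (rad/s): [2.39, 2.39, 3.01, 3.14, 3.14, 3.14].

INTERFACE

Orientations are given as [roll, pitch, yaw] about the fixed x, y, z axes, in that order (R = Rz(yaw) Ry(pitch) Rx(roll)).
In Python, from station import arm gives the robot as it stands. The module is installed in compiled form; this text tells all that it offers.
- The arm moves only by the tool carry_out, never from a script. Its argument "commands" is a list of rows, each a list of 4 numbers: the shift along the world's x, y, z in units of 50 mm (1.0 is 50 mm), then the turn about the world's z in units of 6 degrees (1.0 is 6 degrees). A call has exactly 10 rows; each row is the pose to reach, as a shift and turn from the pose commanded when the call began; what a row does not reach only later rows make up. A row lasts 1/8 s, in which the tool goes at most 62.5 mm and 10.7 degrees, less where a joint would pass 70% of its speed; a pose out of reach is approached as far as the arm can. A call with a gripper value outside its range is refused whole. "claw" is the closure, from 0 (fully open) to 1 (shut), set as the call begins (left out, the last holds). The fingers move at their own pace and stop on an object; "force" is the grip in N (left out, the last holds). Time passes only in rows, so rows that repeat a pose let the fingers close, or fill a call up. It gives the time, the measured TCP pose, the force, the opening and the grip force at its end, in the units of the state.
- arm.get_state(): the state, without advancing time (a new reading comes with each control period).
- arm.grab_frame(name): name is "scene" or "top" or "wrist"; returns a dict with "pixels" (384x512x3 uint8, red, green, blue), "fx", "fy", "cx", "cy" (pixels), "eye" and "orientation" of the camera in the world. Camera axes: x right, y down, z forward; pixel columns grow to the right and rows downward; lengths in m; the calibration is good to about 2 mm. A picture is of the moment at which its call begins. There is no depth.
- arm.job_done(): hands the job in; it is judged then, once.
Trained networks look in a picture, given as the dict that the camera call returned (one of the last four; its "shot" number tells which), for a name from the list of things; names that differ only in an ending like _2 or _b are one class to them, and where a whole thing is asked for, a point or a joint stands for the part that bears it (a point fixed in the world has none). Each returns a list of dicts, best first, with "conf" (0 to 1); they miss things now and then, are a little off and sometimes report something else, mostly with a low value. They report only what shows in the picture. A call takes as long as a camera call.
- arm.regions_of(picture, query): "pixels" (384x512 bool, what is visible of it) and "uv" ([column, row] in pixels, amid what is visible of it).
- arm.mark_of(picture, query): "uv" ([column, row] in pixels: a listed point, or the origin of a listed thing).
The state is a dict: "t": time; "q": joint angles; "qd": joint speeds; "joint_efforts": joint torques, N m; "eef_pos": TCP position; "ee_rot": TCP orientation; "force": force on the tool from outside, world axes, zero at the start; "moment": the same for the moment, N m; "width": finger opening in m; "gripper_force": force on a finger pad.
Only numpy, scipy, OpenCV 4.12 (cv2) and the standard library are available. Lean on these libraries where they do the work, as an engineer would, in place of code of your own. Each camera call takes 0.05 s, during which the arm holds its last target. There are 200 camera calls.

TASK

Shut off the airbrush line at the bench air box: push the loose plywood cover by its upright bar along its rails, away from the front stops, all the way to the stops at the far end, without lifting it. Then, of the two valve handles this uncovers, push the one that ends in a round disc a quarter turn clockwise (seen from above) until it is fully shut against its stop, across its pipe. Leave the straight-ended handle, the cup, the jar and the weight where they are.

Things in the scene. Friction and masses are not known exactly. Their poses are not given: they have to be found in the camera images.
- box: Low open-topped aluminium box, fixed; origin at desk height under the centre of its opening; x along the rails towards the far stops (roughly away from the robot), z up. Opening 140 mm (x) by 270 mm (y), rim about 60 mm above the desk; walls 8 mm (front, back) and 12 mm (sides). Inside, two valves side by side (either may be in either place), pipes along x with tops 31 mm above the desk.
- far_stop (a point): Midway between the two stops at the far end of the rails, at box x = 222 mm, 72 mm above the desk. The two rails (ledges 62 mm above the desk) carry the side walls on to here, with nothing between them; dark guide strips outside the ledges (|y| 146 to 152 mm, tops 72 mm high) keep the cover straight.
- cover: Loose plywood cover, 150 mm (x) by 288 mm (y) by 8 mm, 0.25 to 0.5 kg, lying on the ledges; slides with a few newtons. Origin at the centre of its underside (62 mm above the desk; top 70 mm), axes parallel to the box's. Starts 0 to 15 mm along the box's x, hiding both handles; at the far stops it lies 147 mm along.
- cover_bar (a point): Centre of the top of the wooden bar that stands up on the cover: bar 14 mm (x) by 120 mm (y), 30 mm tall above the plate, top 100 mm above the desk. 20 mm to the front (-x) of the cover's centre.
- disc_handle (a joint): Angle (rad) of the steel handle that ends in a round disc: 0 = open, pointing along the box's -x; grows clockwise seen from above; 1.571 = shut, against its stop, pointing along the box's +y. Starts between 0 and 0.25. Stays where it is left; turning takes about 0.1 N m (2 to 3 N near the disc), no spring.
- disc_pivot (a point): Top of the pivot of the disc-ended handle, 52 mm above the desk (fixed), at box x = 35 mm, y = -65 or +50 mm. Handle: flat bar 12 mm wide and 10 mm thick, its underside 40 mm and top 50 mm above the desk; hub 22 mm across.
- disc_end (a point): Centre of the top of the round disc (30 mm across, 10 mm thick) at the end of that handle, 62 mm from the pivot, 50 mm above the desk; moves with the handle.
- plain_handle (a joint): Angle (rad) of the other handle, a straight bar with a square end, to be left alone; same meaning and range as the disc-ended one. Starts between 0 and 0.25.
- plain_pivot (a point): Top of the pivot of the straight-ended handle, in the other of the two places (fixed). Bar 12 mm wide, 10 mm thick, reaching 75 mm from the pivot, top 50 mm above the desk.
- plain_end (a point): Point on top of the straight-ended handle 62 mm from its pivot; moves with that handle.
- cup: White cup, 76 mm across, 95 mm tall, standing beside the box on its +y side; origin under its centre. Not to be disturbed.
- jar: Small glass jar with black cap, 60 mm across, 75 mm tall, beside the box on its -y side; origin under its centre. Not to be disturbed.
- weight: Dark steel paper weight with a knob, 54 mm across, 60 mm tall, beside the rails on the -y side; origin under its centre. Not to be disturbed.

How it is judged:
On the way, in this order (a step that is already met when the one before it is completed fails the run):
1. the cover has been slid along its rails to the far end, with the disc-ended handle not yet shut (x of cover in the frame of box above 0.13 m and value of joint disc_handle below 1 rad), for 0.2 s.
2. the disc-ended handle is fully shut (value of joint disc_handle above 1.45 rad), for 0.2 s.
At the end, for the whole second after the job is handed in: Cover flat on its rails, at rest, within 17 mm of the far stops (130 mm or more along); disc-ended handle at 1.45 rad or more; straight-ended handle's end within 12 mm, and cup, jar and weight upright and within 20 mm, of where they were (x of cover in the frame of box above 0.13 m and z of cover in the frame of box between 0.055 and 0.07 m and angle between cover's own z axis and vertical below 0.08 rad and linear speed of cover below 0.02 m/s and value of joint disc_handle above 1.45 rad and distance of plain_end from where it was at the start of the episode below 0.012 m and distance of each of cup, jar, weight from where it was at the start of the episode below 0.02 m and angle between each of cup, jar, weight's own z axis and vertical below 0.2 rad); the robot touches nothing.
It fails at once if the cover is lifted more than 10 mm off its rails or tipped (z of cover in the frame of box above 0.072 m or angle between cover's own z axis and vertical above 0.15 rad).
It fails at once if the straight-ended handle is turned (its end moves more than 12 mm) (distance of plain_end from where it was at the start of the episode above 0.012 m).
It fails at once if the cup, jar or weight is moved more than 20 mm, lifted or tipped (distance of any of cup, jar, weight from where it was at the start of the episode above 0.02 m or angle between any of cup, jar, weight's own z axis and vertical above 0.2 rad).
It also fails if it takes over 51 s, if anything falls off the work surface, if the arm or the gripper's body presses on something with over 40 N, if the wrist force passes 120 N, or if a joint passes its speed limit or range.

## Working session

There is one attempt and no reset: what is moved stays moved. The work goes in short steps, Python scripts to look and compute and a tool call to move; the robot and the scene stay as the last step left them, time stands still between calls to the robot, and variables do not carry over. Pictures are saved under pics/ and viewed, at most 10 in all, crops included, and the job is handed in when it is done.

Besides the shell and the picture viewer there is one more tool, called after ">>>" by a JSON object that holds its "api" and its "payload". carry_out: Moves the arm, as the interface text tells. Its arguments: {"type":"object","properties":{"commands":{"type":"array","items":{"type":"array","items":{"type":"number"}}},"claw":{"type":"number"},"force":{"type":"number"}},"required":["commands"]}

```bash
mkdir -p pics; cat > h.py <<'E'
import numpy as np, cv2
from station import arm
from scipy.spatial.transform import Rotation as R
def rot(p):
    o=np.array(p["orientation"],float)
    return o if o.shape==(3,3) else (R.from_euler('xyz',o).as_matrix() if o.size==3 else R.from_quat(o).as_matrix())
def onz(p,uv,z):
    d=rot(p)@np.array([(uv[0]-p["cx"])/p["fx"],(uv[1]-p["cy"])/p["fy"],1.])
    e=np.array(p["eye"]); return e+d*(z-e[2])/d[2]
def proj(p,X):
    c=rot(p).T@(np.array(X)-p["eye"]); return [p["cx"]+p["fx"]*c[0]/c[2],p["cy"]+p["fy"]*c[1]/c[2]]
def save(p,n): cv2.imwrite(f"pics/{n}.png",p["pixels"][...,::-1])
E
python3 - <<'E'
from h import *
np.set_printoptions(precision=4,suppress=True)
s=arm.get_state(); print(s["t"],s["eef_pos"],s["ee_rot"],s["force"],s["width"])
Z=dict(box=0,far_stop=.072,cover=.062,cover_bar=.1,cup=0,jar=0,weight=0)
ims=[]
for n in ("top","scene"):
    p=arm.grab_frame(n); ims.append(p["pixels"]); print(n,p["eye"],p["orientation"],p["fx"])
    for k,z in Z.items():
        for r in arm.mark_of(p,k)[:2]: print(k,np.round(r["conf"],2),np.round(r["uv"],1),onz(p,r["uv"],z))
    save(p,n+"0")
E
```

```text
0.0 [0.151  0.6573 0.1927] [ 3.1399 -0.0001 -0.2259] [-0.2711  0.0665  0.0803] 0.087637406948102
top [0.5321 0.0231 0.9652] [-3.0775  0.0343 -1.5648] 386.65856507698044
cover 0.57 [272.5 219.9] [0.5288 0.0198 0.062 ]
cover_bar 0.68 [270.5 229.8] [0.5069 0.0244 0.1   ]
cup 0.55 [172.4 174.1] [0.6426 0.2731 0.    ]
jar 0.74 [357.6 245.1] [ 0.468  -0.1898  0.    ]
jar 0.3 [269.4 227.9] [0.5087 0.0273 0.    ]
weight 0.83 [390.6 162.7] [ 0.6722 -0.2733  0.    ]
scene [ 1.1387 -0.2437  0.765 ] [-2.3744 -0.0045  1.1025] 377.4721112822501
box 0.58 [238.  213.7] [0.5309 0.009  0.    ]
cover 0.67 [240.9 195.1] [0.5265 0.0215 0.062 ]
cover_bar 0.62 [241.7 175.5] [0.498  0.0382 0.1   ]
cup 0.81 [342.8 206.6] [0.6353 0.2742 0.    ]
jar 0.71 [155.2 223.5] [ 0.465  -0.1975  0.    ]
weight 0.61 [148.8 295.7] [ 0.6599 -0.2686  0.    ]
```

View pics/top0.png

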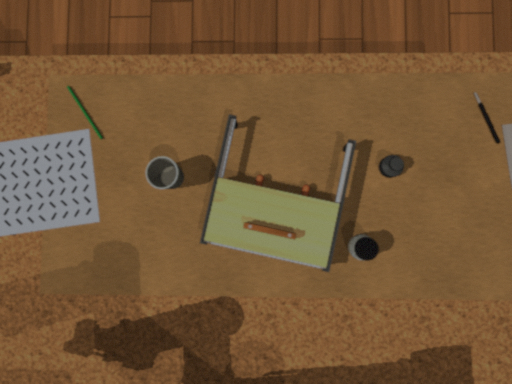

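View pics/scene0.png

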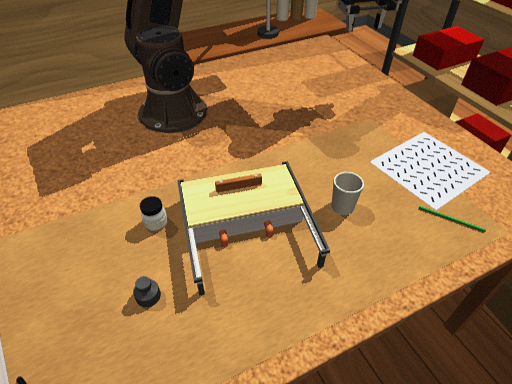

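The top view shows the box rotated a few degrees clockwise. The bar runs from (246,226) to (295,236), the stops are near (233,118) and (350,144), and the jar is at (364,247), close to the right front corner. Next I'll fit the cover's outline to get its pose.

```bash
python3 - <<'E'
from h import *
np.set_printoptions(precision=4,suppress=True)
p=arm.grab_frame("top")
im=cv2.cvtColor(p["pixels"],cv2.COLOR_RGB2HSV)
r=arm.regions_of(p,"cover")[0]; m=r["pixels"].astype(np.uint8); print(r["conf"],m.sum())
def rect(m,z):
    v,u=np.nonzero(m); P=np.array([onz(p,(a,b),z)[:2] for a,b in zip(u,v)]).astype(np.float32)
    c,s,a=cv2.minAreaRect(P*1000); return np.array(c)/1000,s,a
print("region",rect(m,.07))
h=im[219,225],im[230,270],im[205,260]; print(h, im[200,232],im[245,300])
y=((im[...,0]>24)&(im[...,0]<40)&(im[...,1]>60)&(im[...,2]>120)).astype(np.uint8)
y[:, :195]=0;y[:,350:]=0;y[:170]=0;y[275:]=0
y=cv2.morphologyEx(y,cv2.MORPH_OPEN,np.ones((3,3)));print(y.sum(),"yellow",rect(y,.07))
b=((im[...,0]<16)&(im[...,1]>120)).astype(np.uint8); k=np.zeros_like(b);k[215:245,238:302]=1;b*=k
b=cv2.morphologyEx(b,cv2.MORPH_OPEN,np.ones((3,3)));print(b.sum(),"bar",rect(b,.1))
print("stops",onz(p,(233,118),.072),onz(p,(350,144),.072))
print("front corners",onz(p,(204,242),.072),onz(p,(327,269),.072))
c=cv2.resize(p["pixels"][100:290,150:420],None,fx=2.9,fy=2.9,interpolation=cv2.INTER_CUBIC);cv2.imwrite("pics/crop1.png",c[...,::-1])
E
```

```text
0.92 8181
region (array([0.5254, 0.0238]), (290.5413818359375, 155.12435913085938), 78.37374877929688)
(array([ 33,  77, 140], dtype=uint8), array([ 12, 173, 121], dtype=uint8), array([ 31,  89, 140], dtype=uint8)) [ 31  89 137] [ 32  71 141]
7217 yellow (array([0.5251, 0.0228]), (285.3946533203125, 148.371826171875), 78.01699829101562)
257 bar (array([0.507 , 0.0264]), (116.99758911132812, 13.647865295410156), 78.31646728515625)
stops [0.7673 0.1135 0.072 ] [ 0.7053 -0.1589  0.072 ]
front corners [0.477  0.1777 0.072 ] [ 0.4182 -0.1043  0.072 ]
```

View pics/crop1.png

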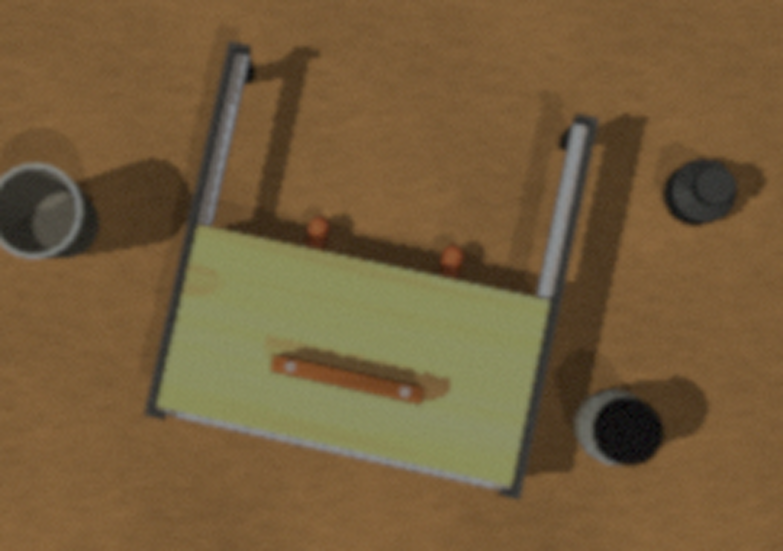

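The box's yaw is about -11.8° and the cover centre is (0.525, 0.023), about 6 mm along. The far stops are about 141 mm further on. I'll push the bar from the front with two parted fingers.

>>> {"api": "carry_out", "payload": {"commands": [[0.5,-1.0,0,0.1],[1.1,-2.1,0,0.18],[1.65,-3.15,0,0.18],[2.2,-4.2,0,0.18],[2.75,-5.3,0,0.18],[3.3,-6.35,0,0.18],[3.85,-7.4,0,0.18],[4.4,-8.5,0,0.18],[5.0,-9.6,0,0.18],[5.5,-10.6,0,0.18]], "claw": 0.3}}

```text
t: 2.15
eef_pos: [0.4269, 0.126, 0.1942]
ee_rot: [-3.14, -0.001, -0.207]
force: [0.4, 0.7, 0.3]
width: 0.0613
gripper_force: 0.0
```

>>> {"api": "carry_out", "payload": {"commands": [[0.5,-0.9,0,0],[0.9,-1.7,0,0],[0.9,-1.88,0,0],[0.9,-1.88,0,0],[0.9,-1.88,-0.5,0],[0.9,-1.88,-1.0,0],[0.9,-1.88,-1.5,0],[0.9,-1.88,-1.8,0],[0.9,-1.88,-1.8,0],[0.9,-1.88,-1.8,0]]}}

```text
t: 3.4
eef_pos: [0.4715, 0.0347, 0.1045]
ee_rot: [-3.141, -0.001, -0.206]
force: [1.0, 0.5, -0.1]
width: 0.0617
gripper_force: 0.0
```

>>> {"api": "carry_out", "payload": {"commands": [[0,0,-0.25,0],[0,0,-0.43,0],[0.1,-0.02,-0.43,0],[0.3,-0.06,-0.43,0],[0.5,-0.1,-0.43,0],[0.7,-0.15,-0.43,0],[0.9,-0.19,-0.43,0],[1.1,-0.23,-0.43,0],[1.3,-0.27,-0.43,0],[1.5,-0.31,-0.43,0]]}}

```text
t: 4.65
eef_pos: [0.5468, 0.0182, 0.0821]
ee_rot: [3.142, -0.0, -0.207]
force: [-0.2, -0.8, -0.7]
width: 0.0613
gripper_force: 0.0
```

```bash
python3 - <<'E'
from h import *
p=arm.grab_frame("scene"); save(p,"scene1"); s=arm.get_state(); print(s["eef_pos"],s["force"])
for k,z in dict(cover=.062,cover_bar=.1).items():
    for r in arm.mark_of(p,k)[:1]: print(k,r["conf"],onz(p,r["uv"],z))
E
```

```text
[0.54798633 0.01816483 0.08214277] [2.67964644 0.37543021 0.70502896]
cover 0.69 [0.52285753 0.01584956 0.062     ]
cover_bar 0.55 [0.50468379 0.03425914 0.1       ]
```

View pics/scene1.png

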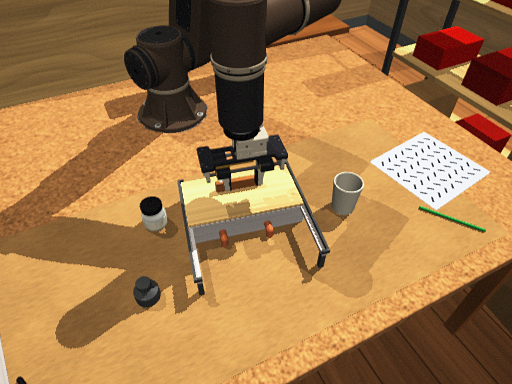

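The scene picture shows the cover still in its starting place, with its far edge running from (190,228) to (300,205) as before. The finger tips are near (225,190) and (260,185), close to the bar. I'll check this against the reported TCP.

```bash
python3 - <<'E'
from h import *
s=arm.get_state(); print(s["t"],s["eef_pos"],s["q"],s["force"])
p=arm.grab_frame("scene"); t=np.array(s["eef_pos"]); y=np.array([.2045,.979,0])
for d in(-.035,0,.035): print("tip",np.round(proj(p,t+d*y)))
q=arm.grab_frame("top")
for d in(-.035,0,.035): print("tip top",np.round(proj(q,t+d*y)))
print("bar expected top",proj(q,[.507,.0265,.1]))
a=p["pixels"][130:250,160:340];b=q["pixels"][160:280,180:360]
cv2.imwrite("pics/c2.png",cv2.resize(np.vstack([a,b]),None,fx=2.45,fy=2.45,interpolation=cv2.INTER_CUBIC)[...,::-1])
E
```

```text
4.8 [0.54641984 0.01820789 0.08194358] [ 3.91734031e-01  2.50904777e-01 -4.21255830e-01 -3.13088376e-05
 -8.98974917e-01  9.71695323e-01] [-0.45105121 -0.29561731 -0.44347895]
tip [229. 198.]
tip [243. 195.]
tip [256. 193.]
tip top [288. 215.]
tip top [273. 212.]
tip top [258. 209.]
bar expected top [np.float64(269.53647344342056), np.float64(229.7475901078465)]
```

View pics/c2.png

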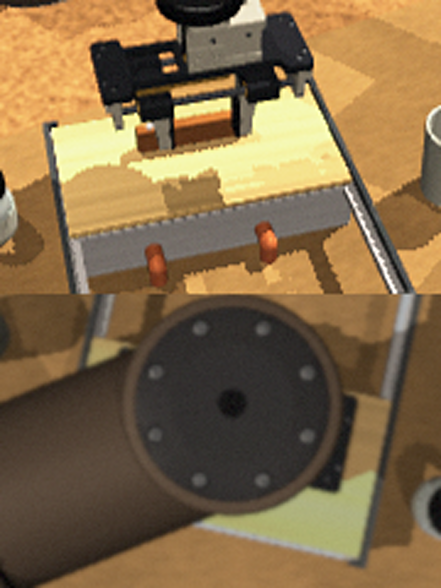

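The fingers passed just over the bar. The tips retract as they open, so with the fingers parted they sit above the TCP. I'll go up and back, shut the fingers, which makes the TCP exact, and come down again.

>>> {"api": "carry_out", "payload": {"commands": [[0,0,0.4,0],[0,0,0.8,0],[-0.4,0.09,0.9,0],[-0.8,0.18,0.9,0],[-1.2,0.26,0.9,0],[-1.5,0.33,0.9,0],[-1.5,0.33,0.9,0],[-1.5,0.33,0.5,0],[-1.5,0.33,0.04,0],[-1.5,0.33,0.04,0]], "claw": 1}}

```text
t: 6.15
eef_pos: [0.4701, 0.0343, 0.0827]
ee_rot: [3.139, 0.003, -0.207]
force: [-0.6, 0.5, 0.8]
width: 0.0006
gripper_force: 0.0
```

>>> {"api": "carry_out", "payload": {"commands": [[0.1,-0.02,0,0],[0.2,-0.04,0,0],[0.3,-0.06,0,0],[0.4,-0.08,0,0],[0.5,-0.1,0,0],[0.6,-0.12,0,0],[0.7,-0.15,0,0],[0.8,-0.17,0,0],[0.9,-0.19,0,0],[1.0,-0.21,0,0]]}}

```text
t: 7.4
eef_pos: [0.5215, 0.0243, 0.0842]
ee_rot: [-3.142, -0.0, -0.207]
force: [0.1, 0.5, 0.4]
width: 0.0005
gripper_force: 0.0
```

```bash
python3 - <<'E'
from h import *
p=arm.grab_frame("scene"); s=arm.get_state(); print(s["eef_pos"],s["force"],s["width"])
for k,z in dict(cover=.062,cover_bar=.1).items():
    for r in arm.mark_of(p,k)[:1]: print(k,r["conf"],onz(p,r["uv"],z))
r=arm.regions_of(p,"cover")[0]["pixels"]; print(r.sum(),np.argwhere(r).max(0))
E
```

```text
[0.5220366  0.02427843 0.0841586 ] [ 0.81958818 -1.28151528  0.3471556 ] 0.0006000054301588928
cover 0.66 [0.52412041 0.01837318 0.062     ]
cover_bar 0.84 [0.50078341 0.03384096 0.1       ]
4838 [226 303]
```

```bash
python3 - <<'E'
from h import *
p=arm.grab_frame("scene"); w=arm.grab_frame("wrist"); t=np.array(arm.get_state()["eef_pos"])
print(proj(p,t),proj(w,t),w["eye"],w["orientation"])
a=cv2.resize(p["pixels"][110:250,150:350],(400,280));b=cv2.resize(w["pixels"],(400,300))
cv2.imwrite("pics/c3.png",np.vstack([a,b])[...,::-1])
E
```

```text
[np.float64(240.73560529843218), np.float64(187.31690892030068)] [np.float64(253.7488028592049), np.float64(217.60114844039953)] [0.595589   0.00968075 0.27370916] [ 2.85654927e+00  8.43604965e-04 -1.77865796e+00]
```

View pics/c3.png

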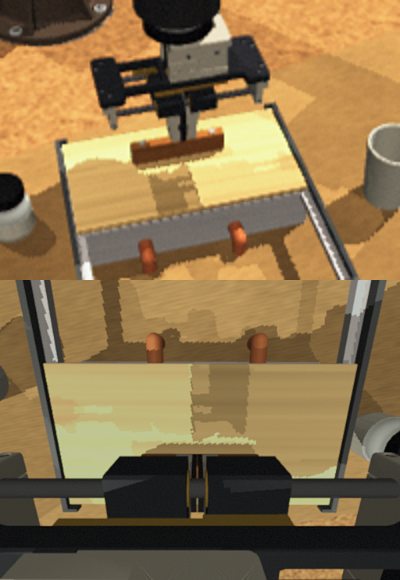

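```bash
python3 - <<'E'
from h import *
np.set_printoptions(precision=4,suppress=True)
w=arm.grab_frame("wrist"); p=arm.grab_frame("scene")
print("fx",w["fx"],w["cx"],w["cy"],arm.get_state()["q"],arm.get_state()["eef_pos"])
for uv in [(58,105),(455,105)]: print("far edge",onz(w,uv,.07))
for uv in [(92,296),(422,296)]: print("front rail",onz(w,uv,.072))
for k,z in dict(cover=.062,far_stop=.072,cover_bar=.1,jar=0,box=0).items():
    for n,c in(("w",w),("s",p)):
        for r in arm.mark_of(c,k)[:1]: print(n,k,round(r["conf"],2),onz(c,r["uv"],z))
E
```

```text
fx 274.9484278387312 252.06457148241262 190.98569796723334 [ 0.4233  0.2093 -0.4723 -0.     -0.8891  0.9406] [0.521  0.0244 0.0842]
far edge [0.6275 0.1435 0.07  ]
far edge [ 0.5696 -0.1313  0.07  ]
front rail [0.4739 0.1765 0.072 ]
front rail [ 0.4155 -0.1016  0.072 ]
w cover 0.57 [0.5244 0.0233 0.062 ]
s cover 0.92 [0.5231 0.018  0.062 ]
w cover_bar 0.87 [0.5079 0.0271 0.1   ]
s cover_bar 0.64 [0.4993 0.0275 0.1   ]
w jar 0.71 [ 0.4663 -0.1927  0.    ]
s jar 0.73 [ 0.4649 -0.1983  0.    ]
s box 0.94 [0.5259 0.0172 0.    ]
```

All the cameras agree that the cover hasn't moved. In the scene view the tips end near (241,179), not at the projected TCP (241,187), so they seem to be about 15 mm higher than reported and are passing over the bar. I'll test this with a gentle touch on the plate in front of the bar.

>>> {"api": "carry_out", "payload": {"commands": [[0,0,0.5,0],[-0.4,0.08,0.6,0],[-0.9,0.18,0.6,0],[-1.2,0.25,0.6,0],[-1.2,0.25,0.6,0],[-1.2,0.25,0.2,0],[-1.2,0.25,-0.05,0],[-1.2,0.25,-0.1,0],[-1.2,0.25,-0.1,0],[-1.2,0.25,-0.1,0]]}}

```text
t: 9.55
eef_pos: [0.4616, 0.0369, 0.0796]
ee_rot: [-3.141, -0.001, -0.207]
force: [0.3, -0.2, -0.3]
width: 0.0003
gripper_force: 0.0
```

>>> {"api": "carry_out", "payload": {"commands": [[0,0,-0.02,0],[0,0,-0.04,0],[0,0,-0.06,0],[0,0,-0.08,0],[0,0,-0.1,0],[0,0,-0.12,0],[0,0,-0.14,0],[0,0,-0.14,0],[0,0,-0.14,0],[0,0,-0.14,0]]}}

```text
t: 10.8
eef_pos: [0.4612, 0.0369, 0.0722]
ee_rot: [-3.142, -0.0, -0.207]
force: [-0.4, 0.3, 0.1]
width: 0.0003
gripper_force: 0.0
```

```bash
python3 - <<'E'
from h import *
s=arm.get_state(); print(s["eef_pos"],s["force"],s["t"])
E
```

```text
[0.46117932 0.03687134 0.07220764] [-0.43776084  0.31153279  0.07145057] 10.8
```

>>> {"api": "carry_out", "payload": {"commands": [[0,0,-0.02,0],[0,0,-0.04,0],[0,0,-0.06,0],[0,0,-0.08,0],[0,0,-0.08,0],[0,0,-0.08,0],[0,0,-0.08,0],[0,0,-0.08,0],[0,0,-0.08,0],[0,0,-0.08,0]]}}

```text
t: 12.05
eef_pos: [0.4612, 0.0368, 0.0682]
ee_rot: [-3.142, -0.0, -0.207]
force: [-0.5, 0.1, 0.2]
width: 0.0006
gripper_force: 0.0
```

```bash
python3 - <<'E'
from h import *
s=arm.get_state(); print(s["eef_pos"],s["force"],s["t"])
p=arm.grab_frame("scene"); w=arm.grab_frame("wrist"); t=np.array(s["eef_pos"])
print(proj(p,t),proj(w,t))
a=cv2.resize(p["pixels"][130:220,180:300],(600,450),interpolation=cv2.INTER_CUBIC)
cv2.imwrite("pics/c4.png",a[...,::-1])
E
```

```text
[0.46115734 0.03684658 0.06818424] [-0.49423552  0.0672834   0.20287918] 12.05
[np.float64(235.6721077976079), np.float64(175.7807409773543)] [np.float64(253.75309540995528), np.float64(217.51515120190288)]
```

View pics/c4.png

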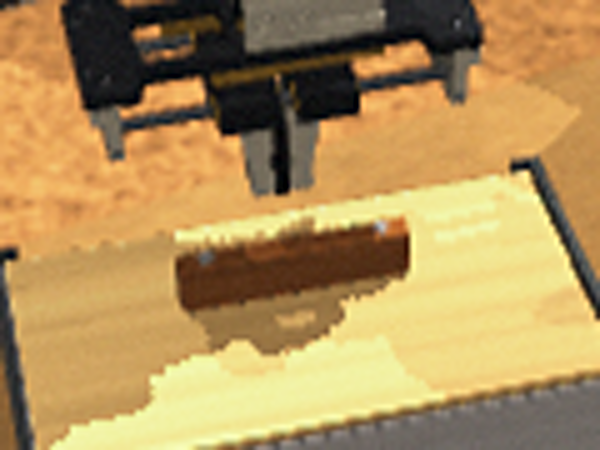

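Zoomed in, the fingertip is at about (236,168), while the reported TCP projects to (236,176). That puts the real tips roughly 25-30 mm higher than reported. I'll lower by 14 mm and push while watching the cover.

>>> {"api": "carry_out", "payload": {"commands": [[0,0,-0.08,0],[0,0,-0.16,0],[0,0,-0.28,0],[0.2,-0.04,-0.28,0],[0.4,-0.08,-0.28,0],[0.55,-0.11,-0.28,0],[0.7,-0.15,-0.28,0],[0.85,-0.18,-0.28,0],[1.0,-0.21,-0.28,0],[1.1,-0.23,-0.28,0]]}}

```text
t: 13.4
eef_pos: [0.5166, 0.0252, 0.0541]
ee_rot: [3.142, 0.0, -0.207]
force: [-2.1, 1.0, 0.9]
width: 0.0003
gripper_force: 1.1
```

```bash
python3 - <<'E'
from h import *
s=arm.get_state(); print(s["eef_pos"],s["force"],s["t"])
p=arm.grab_frame("scene"); w=arm.grab_frame("wrist")
save(p,"scene5")
for k,z in dict(cover=.062,cover_bar=.1).items():
    for n,c in(("w",w),("s",p)):
        for r in arm.mark_of(c,k)[:1]: print(n,k,round(r["conf"],2),onz(c,r["uv"],z))
E
```

```text
[0.51656731 0.02520948 0.05406338] [-2.08597748  1.03378264  0.86081407] 13.4
w cover 0.56 [0.55455345 0.01685712 0.062     ]
s cover 0.64 [0.54758038 0.01470852 0.062     ]
w cover_bar 0.94 [0.53523623 0.01952863 0.1       ]
s cover_bar 0.56 [0.52724798 0.02946735 0.1       ]
```

The cover is sliding, about 28 mm so far. I'll continue.

>>> {"api": "carry_out", "payload": {"commands": [[0.2,-0.04,0,0],[0.4,-0.08,0,0],[0.6,-0.13,0,0],[0.8,-0.17,0,0],[1.0,-0.21,0,0],[1.2,-0.25,0,0],[1.4,-0.29,0,0],[1.6,-0.34,0,0],[1.75,-0.37,0,0],[1.9,-0.4,0,0]]}}

```text
t: 14.95
eef_pos: [0.6115, 0.0052, 0.0541]
ee_rot: [3.142, 0.0, -0.207]
force: [-2.0, 0.1, 0.8]
width: 0.0002
gripper_force: 1.1
```

>>> {"api": "carry_out", "payload": {"commands": [[0.04,-0.01,0,0],[0.08,-0.02,0,0],[0.12,-0.03,0,0],[0.16,-0.04,0,0],[0.2,-0.04,0,0],[0.24,-0.05,0,0],[0.26,-0.06,0,0],[0.28,-0.06,0,0],[0.28,-0.06,0,0],[0.28,-0.06,0,0]]}}

```text
t: 16.2
eef_pos: [0.6253, 0.0023, 0.0543]
ee_rot: [-3.142, -0.0, -0.207]
force: [-0.7, 0.3, -0.7]
width: 0.0006
gripper_force: 0.3
```

```bash
python3 - <<'E'
from h import *
s=arm.get_state(); print(s["eef_pos"],s["force"],s["t"])
p=arm.grab_frame("scene"); w=arm.grab_frame("wrist")
for k,z in dict(cover=.062,cover_bar=.1,disc_end=.05,disc_pivot=.052,plain_end=.05,plain_pivot=.052).items():
    for n,c in(("w",w),("s",p)):
        for r in arm.mark_of(c,k)[:1]: print(n,k,round(r["conf"],2),onz(c,r["uv"],z))
E
```

```text
[0.62526416 0.00231854 0.05427416] [-0.70175492  0.26869766 -0.7176498 ] 16.2
w cover 0.55 [ 0.66153769 -0.00591397  0.062     ]
s cover 0.83 [ 0.66220947 -0.00900491  0.062     ]
w cover_bar 0.72 [ 0.64306361 -0.00151339  0.1       ]
s cover_bar 0.81 [0.64041648 0.00501406 0.1       ]
s plain_pivot 0.45 [ 0.53421416 -0.04186547  0.052     ]
```

>>> {"api": "carry_out", "payload": {"commands": [[0.03,-0.01,0,0],[0.06,-0.01,0,0],[0.09,-0.02,0,0],[0.12,-0.03,0,0],[0.14,-0.03,0,0],[0.14,-0.03,0,0],[0.14,-0.03,0,0],[0.14,-0.03,0,0],[0.14,-0.03,0,0],[0.14,-0.03,0,0]]}}

```text
t: 18.15
eef_pos: [0.6288, 0.0014, 0.054]
ee_rot: [3.141, 0.005, -0.207]
force: [-15.0, 6.4, 11.1]
width: 0.0003
gripper_force: 7.7
```

The force rose to 15 N, so the cover is against the far stops. I'll back off, rise and look into the box.

>>> {"api": "carry_out", "payload": {"commands": [[-0.2,0.04,0,0],[-0.4,0.08,0.3,0],[-0.6,0.12,0.8,0],[-1.3,0.25,1.4,0],[-2.2,0.45,2.0,0],[-3.0,0.62,2.4,0],[-3.5,0.72,2.4,0],[-3.5,0.72,2.4,0],[-3.5,0.72,2.4,0],[-3.5,0.72,2.4,0]]}}

```text
t: 19.4
eef_pos: [0.4577, 0.0367, 0.1741]
ee_rot: [3.141, -0.0, -0.207]
force: [0.6, 0.4, -0.5]
width: 0.0003
gripper_force: 0.0
```

```bash
python3 - <<'E'
from h import *
s=arm.get_state(); print(s["eef_pos"],s["force"],s["t"])
p=arm.grab_frame("scene"); w=arm.grab_frame("wrist")
for k,z in dict(cover=.062,disc_end=.05,disc_pivot=.052,plain_end=.05,plain_pivot=.052).items():
    for n,c in(("w",w),("s",p)):
        for r in arm.mark_of(c,k)[:1]: print(n,k,round(r["conf"],2),np.round(r["uv"]),onz(c,r["uv"],z))
t=s["eef_pos"];print(proj(p,t),proj(w,t))
cv2.imwrite("pics/c6.png",np.vstack([cv2.resize(p["pixels"][90:250,140:353],(400,300)),cv2.resize(w["pixels"],(400,300))])[...,::-1])
E
```

```text
[0.45774233 0.03673845 0.17414015] [ 0.63611796  0.36807575 -0.48044877] 19.4
s cover 0.81 [254. 237.] [ 0.66127971 -0.00828374  0.062     ]
w disc_end 0.95 [204. 146.] [0.5059976  0.08303381 0.05      ]
w disc_pivot 0.73 [211.  84.] [0.56784262 0.05964899 0.052     ]
s disc_pivot 0.78 [261. 203.] [0.56442039 0.0595379  0.052     ]
w plain_end 0.81 [298. 144.] [ 0.48535811 -0.02063974  0.05      ]
s plain_end 0.65 [222. 194.] [ 0.48877784 -0.01552288  0.05      ]
w plain_pivot 0.75 [314.  86.] [ 0.54320343 -0.04683381  0.052     ]
s plain_pivot 0.85 [219. 210.] [ 0.54030277 -0.04686655  0.052     ]
[np.float64(233.4650698057947), np.float64(143.93440618003183)] [np.float64(253.67277975468193), np.float64(217.51825688236778)]
```

View pics/c6.png

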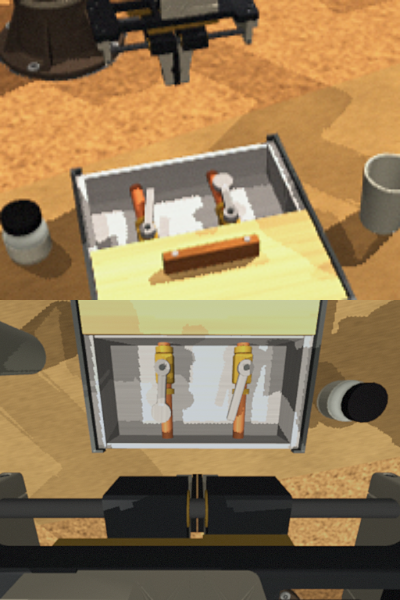

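In this picture the disc handle is the left (+y) one: disc at wrist pixel (204,146), pivot (211,84), angle about 0.15 rad. The plain handle is on the right, ending near (298,144). The fingertip shows about 9.6 px above the projected TCP, a height offset of 28-35 mm. I'll pin it down with a light touch on the cover plate, whose top is at 0.070.

>>> {"api": "carry_out", "payload": {"commands": [[0.8,-0.18,0,0],[1.6,-0.36,-0.2,0],[2.4,-0.54,-0.8,0],[3.1,-0.7,-1.5,0],[3.1,-0.7,-2.1,0],[3.1,-0.7,-2.4,0],[3.1,-0.7,-2.52,0],[3.1,-0.7,-2.52,0],[3.1,-0.7,-2.52,0],[3.1,-0.7,-2.52,0]]}}

```text
t: 21.25
eef_pos: [0.6127, 0.0021, 0.0493]
ee_rot: [-3.141, -0.002, -0.207]
force: [0.2, -0.2, 0.5]
width: 0.0002
gripper_force: 0.0
```

>>> {"api": "carry_out", "payload": {"commands": [[0,0,-0.02,0],[0,0,-0.04,0],[0,0,-0.06,0],[0,0,-0.08,0],[0,0,-0.1,0],[0,0,-0.12,0],[0,0,-0.12,0],[0,0,-0.12,0],[0,0,-0.12,0],[0,0,-0.12,0]]}}

```text
t: 22.5
eef_pos: [0.6122, 0.0019, 0.0422]
ee_rot: [-3.142, -0.0, -0.207]
force: [0.4, -0.7, 0.7]
width: 0.0006
gripper_force: 0.0
```

>>> {"api": "carry_out", "payload": {"commands": [[0,0,-0.02,0],[0,0,-0.04,0],[0,0,-0.06,0],[0,0,-0.08,0],[0,0,-0.1,0],[0,0,-0.1,0],[0,0,-0.1,0],[0,0,-0.1,0],[0,0,-0.1,0],[0,0,-0.1,0]]}}

```text
t: 23.75
eef_pos: [0.6122, 0.0018, 0.0375]
ee_rot: [-3.142, -0.0, -0.207]
force: [-2.2, 0.5, 5.3]
width: 0.0004
gripper_force: 2.7
```

Contact comes at a reading of 0.038, so the tips are 32 mm above the reported TCP. For the handle (40-50 mm high) I want the tip at about 42 mm, which is a reading of 0.010. I'll enter beside the disc on its -y side.

>>> {"api": "carry_out", "payload": {"commands": [[0,0,0.8,0],[0,0,1.7,0],[-0.4,0.15,2.0,0],[-1.2,0.46,2.0,0],[-2.0,0.76,2.0,0],[-2.12,0.81,1.8,0],[-2.12,0.81,1.2,0],[-2.12,0.81,0.6,0],[-2.12,0.81,0.1,0],[-2.12,0.81,0.1,0]]}}

```text
t: 25.0
eef_pos: [0.505, 0.0416, 0.0401]
ee_rot: [3.139, 0.004, -0.207]
force: [-0.0, -0.5, 0.5]
width: 0.0009
gripper_force: 0.0
```

```bash
python3 - <<'E'
from h import *
s=arm.get_state(); print(s["eef_pos"],s["force"],s["t"])
p=arm.grab_frame("scene")
for k,z in dict(cover=.062,disc_end=.05,disc_pivot=.052,plain_end=.05).items():
    for r in arm.mark_of(p,k)[:1]: print(k,round(r["conf"],2),np.round(r["uv"]),onz(p,r["uv"],z))
t=np.array(s["eef_pos"])+[0,0,.032];print(proj(p,t))
cv2.imwrite("pics/c7.png",cv2.resize(p["pixels"][130:260,150:323],(798,600),interpolation=cv2.INTER_CUBIC)[...,::-1])
E
```

```text
[0.50498258 0.04159275 0.04007817] [-0.04779343 -0.51227418  0.52935352] 25.0
cover 0.83 [252. 238.] [ 0.66142646 -0.01249434  0.062     ]
disc_end 0.61 [258. 189.] [0.51756939 0.07557256 0.05      ]
disc_pivot 0.85 [262. 202.] [0.56456381 0.06291247 0.052     ]
plain_end 0.64 [221. 194.] [ 0.48859077 -0.01913112  0.05      ]
[np.float64(244.28935255367944), np.float64(184.54802947629864)]
```

View pics/c7.png

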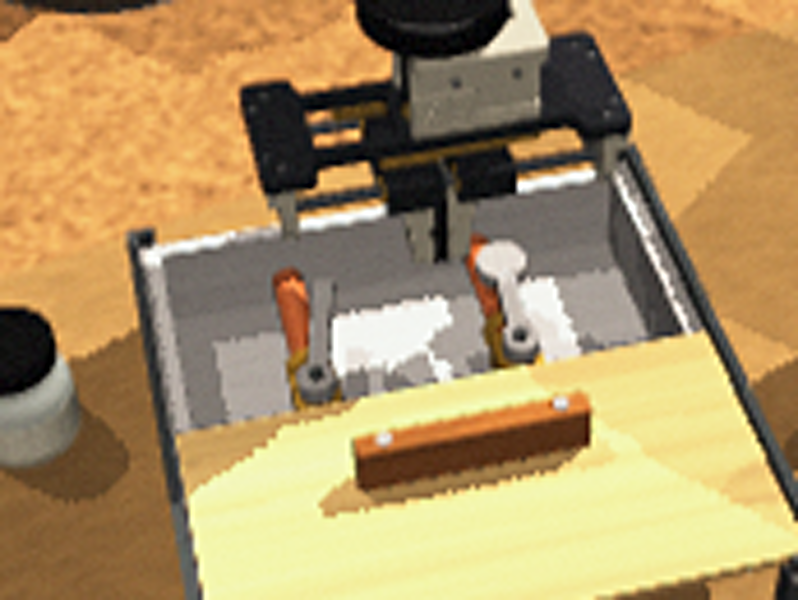

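The picture shows the fingertip at crop position (435,260), between the handles and just left of the disc at (502,262), and the gripper body is clear. I'll descend and sweep along the arc.

>>> {"api": "carry_out", "payload": {"commands": [[0,0,-0.2,0],[0,0,-0.4,0],[0,0,-0.6,0],[0,0.1,-0.6,0],[0.01,0.3,-0.6,0],[0.02,0.45,-0.6,0],[0.03,0.6,-0.6,0],[0.05,0.74,-0.6,0],[0.11,0.9,-0.6,0],[0.18,1.05,-0.6,0]]}}

```text
t: 26.5
eef_pos: [0.515, 0.0952, 0.0121]
ee_rot: [3.141, 0.001, -0.207]
force: [-0.9, -2.9, 0.7]
width: 0.0006
gripper_force: 1.3
```

```bash
python3 - <<'E'
from h import *
s=arm.get_state(); print(s["eef_pos"],s["force"],s["t"])
p=arm.grab_frame("scene")
for k,z in dict(disc_end=.05,plain_end=.05,cup=0).items():
    for r in arm.mark_of(p,k)[:1]: print(k,round(r["conf"],2),np.round(r["uv"]),onz(p,r["uv"],z))
E
```

```text
[0.51496836 0.0951919  0.01210445] [-0.93590394 -2.89538344  0.73220778] 26.5
disc_end 0.7 [277. 190.] [0.54367532 0.11950295 0.05      ]
plain_end 0.63 [221. 194.] [ 0.49060665 -0.01913622  0.05      ]
cup 0.61 [342. 206.] [6.32680561e-01 2.72098289e-01 1.11022302e-16]
```

The handle is turning with about 3 N. I'll finish the arc.

>>> {"api": "carry_out", "payload": {"commands": [[0.1,0.13,0,0],[0.2,0.25,0,0],[0.32,0.34,0,0],[0.45,0.43,0,0],[0.57,0.48,0,0],[0.7,0.52,0,0],[0.76,0.51,0,0],[0.82,0.5,0,0],[0.82,0.5,0,0],[0.82,0.5,0,0]]}}

```text
t: 27.95
eef_pos: [0.5537, 0.1206, 0.0117]
ee_rot: [3.142, 0.004, -0.207]
force: [-12.7, 8.1, 5.9]
width: 0.0004
gripper_force: 7.6
```

```bash
python3 - <<'E'
from h import *
s=arm.get_state(); print(s["eef_pos"],s["force"],s["t"])
p=arm.grab_frame("scene")
for k,z in dict(disc_end=.05,disc_pivot=.052,plain_end=.05,cover=.062).items():
    for r in arm.mark_of(p,k)[:1]: print(k,round(r["conf"],2),np.round(r["uv"]),onz(p,r["uv"],z))
E
```

```text
[0.55366559 0.12058025 0.01174601] [-12.66325156   8.05313012   5.92127414] 27.95
disc_end 0.66 [284. 201.] [0.58606215 0.11692526 0.05      ]
disc_pivot 0.83 [261. 206.] [0.57621061 0.05405529 0.052     ]
cover 0.95 [251. 239.] [ 0.66414812 -0.01666852  0.062     ]
```

The force is 13 N at the expected shut position, so the handle is on its stop. I'll back away, rise and check.

>>> {"api": "carry_out", "payload": {"commands": [[-0.2,0.04,0,0],[-0.4,0.08,0,0],[-0.4,0.08,0.4,0],[-0.4,0.08,0.9,0],[-0.5,0.08,1.6,0],[-1.0,0.0,2.4,0],[-1.6,-0.2,3.0,0],[-2.0,-0.6,3.2,0],[-2.0,-1.0,3.2,0],[-2.0,-1.2,3.2,0]]}}

```text
t: 29.45
eef_pos: [0.456, 0.0592, 0.1727]
ee_rot: [-3.141, -0.001, -0.207]
force: [0.8, 0.7, -0.9]
width: 0.0003
gripper_force: 0.0
```

```bash
python3 - <<'E'
from h import *
s=arm.get_state(); print(s["eef_pos"],s["force"],s["t"])
p=arm.grab_frame("scene");w=arm.grab_frame("wrist")
for k,z in dict(disc_end=.05,disc_pivot=.052,plain_end=.05,cover=.062,jar=0,cup=0,weight=0).items():
    for n,c in(("w",w),("s",p)):
        for r in arm.mark_of(c,k)[:1]: print(n,k,round(r["conf"],2),np.round(r["uv"]),onz(c,r["uv"],z))
cv2.imwrite("pics/c8.png",np.vstack([cv2.resize(p["pixels"][90:250,140:353],(400,300)),cv2.resize(w["pixels"],(400,300))])[...,::-1])
E
```

```text
[0.45600593 0.05922121 0.17268614] [ 0.80466767  0.68830591 -0.90988156] 29.45
w disc_end 0.88 [170.  78.] [0.58058591 0.1223329  0.05      ]
s disc_end 0.49 [284. 204.] [0.59235615 0.11245872 0.05      ]
w disc_pivot 0.71 [230.  80.] [0.56521554 0.06015541 0.052     ]
s disc_pivot 0.9 [263. 202.] [0.56505763 0.06467188 0.052     ]
w plain_end 0.73 [315. 140.] [ 0.4855365  -0.01814132  0.05      ]
s plain_end 0.42 [216. 196.] [ 0.48819585 -0.03279108  0.05      ]
w cover 0.63 [270. 112.] [0.52508868 0.02644219 0.062     ]
s cover 0.85 [253. 241.] [ 0.67039814 -0.01564188  0.062     ]
w jar 0.69 [445. 122.] [ 0.46577679 -0.19377797  0.        ]
s jar 0.88 [157. 225.] [ 0.47151849 -0.19406706  0.        ]
w cup 0.57 [51. 64.] [0.63393091 0.27124335 0.        ]
s cup 0.84 [341. 208.] [ 6.36676723e-01  2.67916863e-01 -1.11022302e-16]
s weight 0.84 [149. 299.] [ 0.66721615 -0.27081218  0.        ]
```

View pics/c8.png

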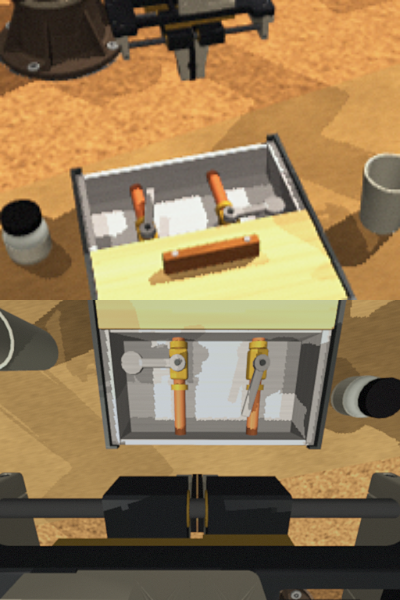

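The disc handle lies across its pipe, with the disc at wrist pixel (170,78) level with the pivot at (230,80), about 90°. The plain handle's end has not moved, and the cover is at the far stops. I'm handing the job in.

```bash
python3 -c "
from station import arm
print(arm.job_done())"
```

```text
the job is handed in; nothing more can be done
None
```

The cover is at the far stops, the disc-ended handle is shut against its stop, and the plain handle, cup, jar and weight look unmoved in the last images; I handed the job in at about 30 s, and no verdict came back.

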